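# Slide the wooden comb over the sill's edge and lay it on its ceramic rest

### The job

The wooden comb lies too flat on the granite sill to be picked up. Slide it towards the sink until about half of its handle sticks out past the sill's front edge, take it by that overhanging handle, and lay it on the white ceramic comb rest, lengthways between the two low rims and with about as much comb sticking out at either end; set it down, do not drop it. Leave the black comb where it lies.

Things in the scene. Friction and masses are not known exactly. Their poses are not given: they have to be found in the camera images.
- comb: Light wooden comb, a flat plate 180 x 38 x 3 mm, loose, flat on the sill, handle end within 13 deg of facing the robot, 10 to 45 mm behind the sill's edge. Origin: middle of the underside, near its centre of mass; x along it from handle to teeth, z up. Handle: x -90 to -5, 30 wide, centred. Toothed head: x -5 to 90. Shut fingertips pressing 5 to 20 N on its middle drag it along.
- black_comb: Black plastic comb of the same shape, size, origin and axes, also flat on the sill, handle towards the robot, its middle at least 95 mm to the left or right of the wooden one's. To be left alone.
- sill_edge (a point): Middle of the upper front edge (towards robot and sink) of the grey granite sill. The edge runs along y; the flat top lies at this height, 60 mm above the counter, reaching 300 mm in +x. Free space in front of the edge, 60 mm deep. A flask and brush stand (120 mm tall) stand left, over 110 mm from the rest; a 152 mm tall trimmer dock right, over 120 mm from the combs (centre distances).
- rest: White ceramic comb rest, fixed on the sill, 100 mm long (x), 94 wide (y): a flat deck 40 above the sill between two low rims along x, which rise 6 above the deck, 7 thick, 80 apart; both ends open. Origin: centre of its underside, on the sill; x along the rims, pointing away from the robot within 17 deg; z up. The comb laid centred sticks out 40 at either end.
Mind the look-alikes: they are no part of the job. Of the things shaped like the comb, the wooden one is meant.

How it is judged:
On the way, in this order (a step that is already met when the one before it is completed fails the run):
1. the wooden comb lies flat on the sill with at least about 30 mm of its handle past the front edge (x of comb in the frame of sill_edge below 0.06 m and z of comb in the frame of sill_edge between -0.004 and 0.004 m and angle between comb's own z axis and vertical below 0.06 rad and angle between the x axis of comb and the x axis of sill_edge, either way round below 0.6 rad), for 0.2 s.
2. the comb, still gripped, is brought down to within 15 mm of the rest's deck, over the rest (x of comb in the frame of rest between -0.03 and 0.03 m and y of comb in the frame of rest between -0.022 and 0.022 m and z of comb in the frame of rest between 0.03 and 0.055 m and contact force between the fingers and comb above 0.5 N), for 0.05 s.
At the end, for the whole second after the job is handed in: The wooden comb lies flat and still on the deck of the white rest, its middle within 30 mm of the rest's middle along the rims and 22 mm across, parallel to the rims within 12 degrees, released; the black comb is within 15 mm of where it was (x of comb in the frame of rest between -0.03 and 0.03 m and y of comb in the frame of rest between -0.022 and 0.022 m and z of comb in the frame of rest between 0.036 and 0.045 m and angle between comb's own z axis and vertical below 0.07 rad and angle between the x axis of comb and the x axis of rest, either way round below 0.21 rad and linear speed of comb below 0.02 m/s and distance of black_comb from where it was at the start of the episode below 0.015 m); the robot touches nothing.
It fails at once if the black comb is moved more than 15 mm (distance of black_comb from where it was at the start of the episode above 0.015 m).
It also fails if it takes over 48 s, if anything falls off the work surface, if the arm or the gripper's body presses on something with over 40 N, if the wrist force passes 120 N, or if a joint passes its speed limit or range.

### The arm

A 6-joint arm with a two-finger parallel gripper is mounted at the origin on the work surface. World frame = base frame: x ahead of the robot, y to its left, z up, the work surface at z = 0. Lengths are in m, angles in rad, forces in N, time in s.
With the tool pointing down it reaches from about 0.35 to 0.925 m from the base axis. Payload 6.4 kg.
Tool frame: the origin (TCP) lies on the front face of the gripper's body, between the roots of the fingers; the fingertips stand 97 mm ahead of it and the grasp point (between the pads) lies 78 mm ahead of it; z points along the fingers, y is the line along which they close (so a half turn about z gives the same grasp; the last joint's range is limited). The gripper opens to 94 mm and grips with 3 to 60 N. Pads are 16 mm wide; open, the fingers measure 119 mm over their backs; the gripper's body (75 mm by 177 mm) begins 78 mm behind the grasp point.
Start: joints at [-1.286, 0.245, 1.558, -0, 1.339, -0.174], TCP at [0.288, -0.583, 0.303] pointing down, gripper open.
Joint ranges: [-3.13, 3.13], [-1.02, 2.26], [0.13, 2.54], [-0.95, 4.09], [0.21, 2.88], [-2.74, 2.74]. Speed limits (rad/s): [2.57, 2.57, 3.14, 3.14, 3.14, 3.14].

### API

Orientations are given as a 3x3 rotation matrix whose columns are the frame's x, y, z axes.
In Python, from workcell import * gives the robot as it stands. Calls block until the motion is done:
- reach(position, orientation): joint-space move of the TCP to a pose.
- move_linear(position, rotation=None, max_speed=0.15, stop_force=None): straight line of the TCP; rotation=None keeps the orientation; max_speed is the mean speed in m/s. With stop_force (N) it stops when the force on the tool has changed by that much, and returns True; else False.
- movej(angles): joint-space move.
- gripper_to(opening): finger opening in m; the grip force is fixed at half the most; returns when the fingers have stopped.
- wait(seconds).
- ik(position, orientation): joint angles nearest the present ones, or None.
- observe(): the state.
- get_image(name): name is "scene" or "top" or "wrist"; returns a dict with "pixels" (420x560x3 uint8, blue, green, red), "mtx" (3x3 intrinsics, pixels), "world_from_camera" (4x4, takes a point from camera to world coordinates). Camera axes: x right, y down, z forward; pixel columns grow to the right and rows downward; lengths in m; the calibration is good to about 2 mm. A picture is of the moment at which its call begins. There is no depth.
A pose or a line that the arm cannot do raises PlanningError and nothing moves.
- sign_off(): hands the job in; it is judged then, once.
The state is a dict: "time": time; "joint_pos": joint angles; "qd": joint speeds; "tau": joint torques, N m; "tcp_pos": TCP position; "orientation": TCP orientation; "wrist_force": force on the tool from outside, world axes, zero at the start; "moment": the same for the moment, N m; "finger_gap": finger opening in m; "grip_force": force on a finger pad.
Only numpy, scipy, OpenCV 4.12 (cv2) and the standard library are available. Lean on these libraries where they do the work, as an engineer would, in place of code of your own. Each camera call takes 0.05 s, during which the arm holds its last target. There are 200 camera calls.

## Working session

There is one attempt and no reset: what is moved stays moved. The work goes in short steps, each a Python script; the robot and the scene stay as the last script left them, time stands still between calls to the robot, and variables do not carry over. Pictures are saved under pics/ and viewed, at most 10 in all, crops included, and the job is handed in when it is done.

```bash
mkdir -p pics; ls
python3 - <<'E'
from workcell import *
import cv2,numpy as np
for n in("top","scene"):
    g=get_image(n);cv2.imwrite(f"pics/{n}0.png",g["pixels"]);np.savez(f"{n}0.npz",**g);print(n,g["mtx"].tolist(),g["world_from_camera"].round(4).tolist())
print(observe()["time"])
E
```

```text
pics
top [[482.5466718622281, 0.0, 270.3373296076743], [0.0, 482.5466718622281, 217.46903316064433], [0.0, 0.0, 1.0]] [[-0.0163, -0.991, 0.1331, 0.3838], [-0.9998, 0.0146, -0.0137, -0.1079], [0.0116, -0.1333, -0.991, 1.0265], [0.0, 0.0, 0.0, 1.0]]
scene [[442.42386613024865, 0.0, 282.0208924805924], [0.0, 442.42386613024865, 207.52826430579583], [0.0, 0.0, 1.0]] [[0.7818, 0.5354, -0.3195, 0.798], [0.6235, -0.6681, 0.4061, -0.5088], [0.0039, -0.5167, -0.8562, 0.9057], [0.0, 0.0, 0.0, 1.0]]
0.1
```

View pics/top0.png

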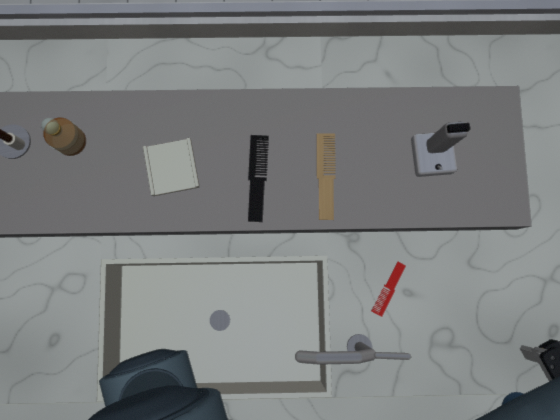

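View pics/scene0.png

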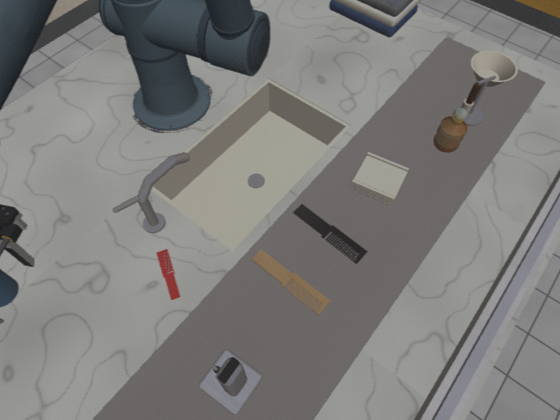

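The top view shows the wooden comb at about (326,176), handle at the bottom. The black comb is at (258,178), the rest at (171,166), and the sill's front edge at about row 232. A red comb lies on the counter and a tap stands near (350,350). The scene view agrees.

```bash
cat > h.py <<'E'
import cv2,numpy as np
def ray(g,uv,z):
    uv=np.asarray(uv,float).reshape(-1,2);T=g["world_from_camera"]
    d=np.c_[uv,np.ones(len(uv))]@np.linalg.inv(g["mtx"]).T@T[:3,:3].T
    return T[:3,3]+d*((z-T[2,3])/d[:,2])[:,None]
def big(m,near):
    cs,_=cv2.findContours(m.astype(np.uint8),cv2.RETR_EXTERNAL,cv2.CHAIN_APPROX_NONE)
    cs=[c for c in cs if cv2.contourArea(c)>200]
    return min(cs,key=lambda c:np.hypot(*(c[:,0].mean(0)-near)))[:,0]
def rect(P):
    (c,s,a)=cv2.minAreaRect((P[:,:2]*1000).astype(np.float32))
    b=cv2.boxPoints((c,s,a));e=b[1]-b[0];f=b[2]-b[1]
    if np.hypot(*f)>np.hypot(*e):e,f=f,e
    return np.array(c)/1000,sorted(s),np.arctan2(e[1],e[0])%np.pi
def wood(p):
    h=cv2.cvtColor(p,cv2.COLOR_BGR2HSV).astype(int);return (h[...,0]>8)&(h[...,0]<25)&(h[...,1]>80)&(h[...,2]>100)
E
python3 - <<'E'
from h import *
near={"top":[(326,176),(258,178),(171,166)],"scene":[(290,280),(330,233),(381,177)]}
for n in near:
    g=dict(np.load(n+"0.npz"));p=g["pixels"];s=p.astype(int)
    ms=[wood(p),p.max(2)<60,(p.min(2)>165)]
    for m,q,z in zip(ms,near[n],(.063,.063,.106)):
        c=big(m,q);r=rect(ray(g,c,z));print(n,r[0].round(4),np.round(r[1],1),np.degrees(r[2]).round(2),cv2.boundingRect(c))
    print([s[b,a].tolist() for a,b in near[n]])
g=dict(np.load("top0.npz"));gray=cv2.cvtColor(g["pixels"],cv2.COLOR_BGR2GRAY)
for u in (60,120,200,290,326,360,480):
    print(u,gray[224:242,u].tolist())
g=dict(np.load("top0.npz"));print(ray(g,[(60,234),(200,233),(326,230),(480,229)],.06).round(4))
E
```

```text
top [ 0.5969 -0.2352] [ 34.7 177.1] 179.28 (317, 134, 18, 86)
top [ 0.5955 -0.0949] [ 36.  179.5] 176.31 (248, 135, 20, 87)Traceback (most recent call last):
  File "<stdin>", line 7, in <module>
  File "h.py", line 9, in big
    return min(cs,key=lambda c:np.hypot(*(c[:,0].mean(0)-near)))[:,0]
           ~~~^^^^^^^^^^^^^^^^^^^^^^^^^^^^^^^^^^^^^^^^^^^^^^^^^^
ValueError: min() iterable argument is empty
```

Run:
```python
from h import *
near={"top":[(326,176),(258,178),(171,166)],"scene":[(290,280),(330,233),(381,177)]}
for n in near:
    g=dict(np.load(n+"0.npz"));p=g["pixels"]
    print(p[near[n][2][1],near[n][2][0]])
    ms=[wood(p),p.max(2)<60,(p.max(2)>160) if n=="top" else p.max(2)>150]
    for m,q,z in zip(ms,near[n],(.063,.063,.104)):
        try:
            c=big(m,q);r=rect(ray(g,c,z));print(n,r[0].round(4),np.round(r[1],1),np.degrees(r[2]).round(2),cv2.boundingRect(c))
        except ValueError: print("none")
g=dict(np.load("top0.npz"));gray=cv2.cvtColor(g["pixels"],cv2.COLOR_BGR2GRAY)
for u in (60,200,290,480): print(u,gray[224:242,u].tolist())
print(ray(g,[(60,234),(200,233),(326,230),(480,229)],.06).round(4))
cv2.imwrite("pics/crop.png",cv2.resize(g["pixels"][120:240,130:350],None,fx=3.5,fy=3.5,interpolation=cv2.INTER_CUBIC))
```

```text
[157 163 158]
top [ 0.5969 -0.2352] [ 34.7 177.1] 179.28 (317, 134, 18, 86)
top [ 0.5955 -0.0949] [ 36.  179.5] 176.31 (248, 135, 20, 87)
top [0.6113 0.0728] [74.9 93.1] 10.27 (149, 141, 45, 52)
[152 161 160]
scene [ 0.601  -0.2337] [ 36.4 178.3] 178.43 (252, 250, 78, 65)
scene [ 0.6    -0.0939] [ 36.6 177. ] 176.12 (294, 205, 73, 58)
scene [0.6169 0.0701] [81.3 95.6] 10.19 (353, 156, 54, 43)
60 [109, 108, 109, 108, 109, 108, 108, 109, 109, 81, 49, 51, 90, 148, 153, 153, 154, 153]
200 [110, 110, 112, 110, 111, 111, 108, 69, 50, 57, 105, 145, 149, 149, 149, 149, 149, 149]
290 [110, 111, 111, 111, 111, 99, 53, 44, 66, 126, 148, 149, 147, 143, 137, 139, 144, 149]
480 [109, 108, 103, 57, 48, 62, 119, 137, 144, 146, 147, 147, 146, 146, 147, 146, 146, 146]
[[ 0.4863  0.3003  0.06  ]
 [ 0.4841  0.0206  0.06  ]
 [ 0.4864 -0.2331  0.06  ]
 [ 0.4837 -0.5454  0.06  ]]
```

View pics/crop.png

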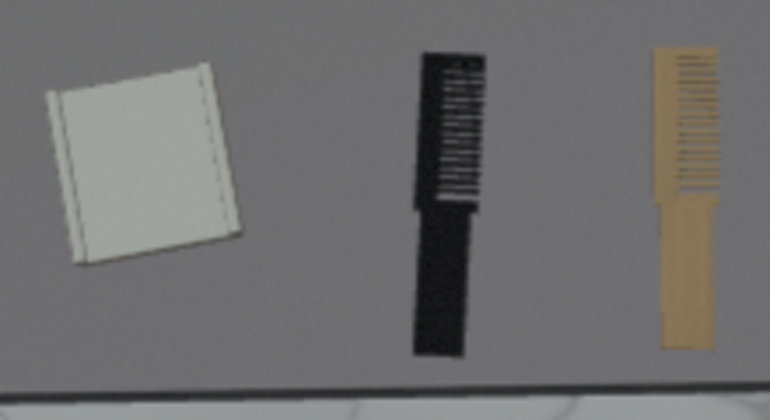

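The crop shows the rest's corners at about (143,146), (190,138), (199,187) and (152,195) in full-image pixels. The sill edge is at x≈0.488 and the comb's middle at about (0.598,-0.235). Next I press on the comb and drag it about 64 mm.

```bash
cat >> h.py <<'E'
def down(yaw):  # closing axis (y) at yaw from world x
    y=np.array([np.cos(yaw),np.sin(yaw),0]);z=np.array([0,0,-1.]);return np.c_[np.cross(y,z),y,z]
E
python3 - <<'E'
from workcell import *
from h import *
g=dict(np.load("top0.npz"));P=ray(g,[(143.4,146.3),(190,138),(199.1,187.1),(152.3,195.4)],.106);print("rest",P.mean(0),np.degrees(rect(P)[2]),rect(P)[1])
o=observe();p=o["tcp_pos"];move_linear([p[0],p[1],.40],max_speed=.3)
gripper_to(0)
q0=np.array(observe()["joint_pos"]);c=np.array([.595,-.235])
R=None
for a in (0,np.pi):
    q=ik([*c,.3],down(a));print(a,None if q is None else np.round(q,2))
    if q is not None and (R is None or abs(q[5])<best): R,best=down(a),abs(q[5])
reach([*c,.30],R);move_linear([*c,.18],max_speed=.2)
h=move_linear([*c,.150],max_speed=.02,stop_force=9)
o=observe();print(h,o["tcp_pos"],o["wrist_force"],o["time"])
g=get_image("top");p=big(wood(g["pixels"]),(326,176));print(rect(ray(g,p,.063)))
E
```

```text
rest [0.61030028 0.07082495 0.106     ] 10.4631815 [92.26649475097656, 101.24822998046875]
0 [-0.55  0.22  1.59 -0.    1.33 -0.55]
3.141592653589793 [-0.55  0.22  1.59 -0.    1.33  2.59]
True [ 0.5950099  -0.23500777  0.1604953 ] [-1.13726605  0.87923229  3.42429391] 5.45
(array([0.69430908, 0.30649457]), [55.520877838134766, 62.24135208129883], np.float32(2.618125))
```

Run:
```python
from workcell import *
from h import *
p=np.array(observe()["tcp_pos"]);z=p[2]
for i in range(10):
    z-=.0004;move_linear([.595,-.235,z],max_speed=.02);wait(.1)
    f=observe()["wrist_force"][2]
    if f>9:break
print(z,f)
move_linear([.563,-.235,z],max_speed=.04);o=observe();print(o["wrist_force"],o["tcp_pos"])
f=o["wrist_force"][2]
if 5<f<20: move_linear([.531,-.235,z],max_speed=.04);o=observe();print(o["wrist_force"],o["tcp_pos"])
move_linear([.531,-.235,.30],max_speed=.15)
move_linear([.60,-.30,.32],max_speed=.2)
g=get_image("scene");cv2.imwrite("pics/s1.png",g["pixels"]);c=big(wood(g["pixels"]),(270,270));print(rect(ray(g,c,.063)))
g=get_image("top");cv2.imwrite("pics/t1.png",g["pixels"])
print(observe()["time"])
```

```text
0.15888313034362733 10.88425479944359
[1.40546583 0.46766778 6.45690103] [ 0.56432302 -0.23569266  0.16045234]
[ 2.51697222 -0.11651358  6.07959502] [ 0.53233239 -0.23576276  0.16045675]
(array([0.68185156, 0.33480206]), [62.711219787597656, 99.60808563232422], np.float32(2.2982376))
10.625
```

View pics/s1.png

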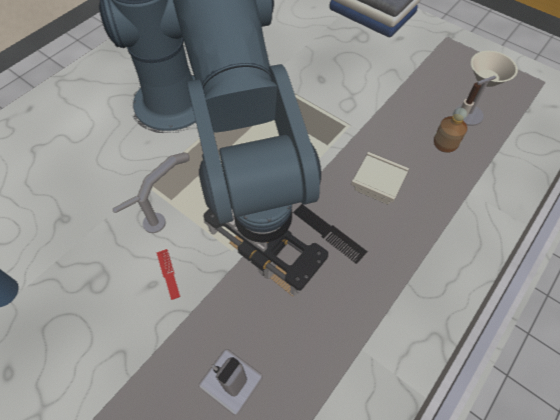

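The arm hides the comb in this view, so I'll move it aside, with the gripper already turned and opened for the grasp.

Run:
```python
from workcell import *
from h import *
for a in(np.pi/2,-np.pi/2):
    q=ik([.45,-.235,.2],down(a));q2=ik([.54,.06,.2],down(a+np.radians(10.4)));print(a,np.round(q,2) if q is not None else q,np.round(q2,2) if q2 is not None else q2)
q=np.array(observe()["joint_pos"]);q[0]-=.6;movej(q)
gripper_to(.07)
for n in("scene","top"):
    g=get_image(n);cv2.imwrite(f"pics/{n}2.png",g["pixels"]);np.savez(n+"2.npz",**g)
    c=big(wood(g["pixels"]),{"scene":(250,250),"top":(326,205)}[n]);print(n,rect(ray(g,c,.063)),cv2.boundingRect(c))
print(observe()["time"])
```

```text
1.5707963267948966 [-0.7   0.03  1.99 -0.    1.11 -2.28] [-0.1   0.12  1.91 -0.    1.12 -1.85]
-1.5707963267948966 [-0.7   0.03  1.99 -0.    1.11  0.87] [-0.1   0.12  1.91 -0.    1.12  1.29]
scene (array([ 0.5393645 , -0.23502808]), [37.03275680541992, 177.16778564453125], np.float32(3.1189106)) (230, 234, 74, 62)
top (array([ 0.53593976, -0.23549745]), [34.86298751831055, 176.57730102539062], np.float32(3.112139)) (318, 163, 18, 87)
13.3417
```

View pics/scene2.png

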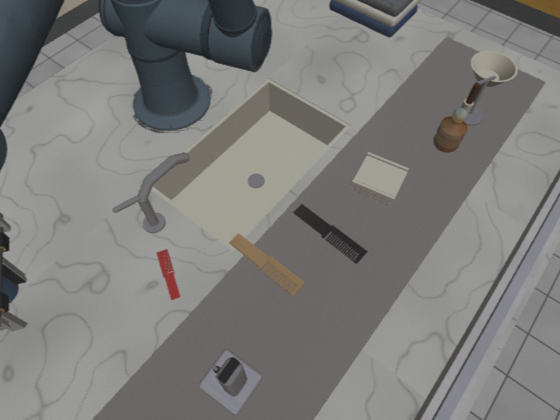

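The comb is at about (0.5375,-0.235), yaw -1.5°, overhanging the edge by about 42 mm (scene handle end at (232,238)). Next I grasp the handle.

Run:
```python
from workcell import *
from h import *
t=np.radians(-1.5);c=np.array([.5375,-.2352]);p=c-.072*np.array([np.cos(t),np.sin(t)])
R=down(-np.pi/2+t)
reach([*p,.30],R)
h=move_linear([*p,.140],max_speed=.12,stop_force=15)
o=observe();print(h,o["tcp_pos"],o["wrist_force"])
if not h:
    gripper_to(0);o=observe();print(o["finger_gap"],o["grip_force"],o["wrist_force"])
    if o["finger_gap"]>.02:
        move_linear([*p,.17],max_speed=.05);move_linear([*p,.27],max_speed=.15)
        o=observe();print(o["finger_gap"],o["grip_force"],o["time"])
g=get_image("scene");cv2.imwrite("pics/s3.png",g["pixels"])
```

```text
False [ 0.4659689  -0.23366784  0.14080028] [0.10361786 0.23601931 0.21606541]
0.028984528410114997 29.999075531959534 [-0.01418729  0.11202508  0.12426672]
0.029101730331744628 29.999071955680847 18.5333
```

View pics/s3.png

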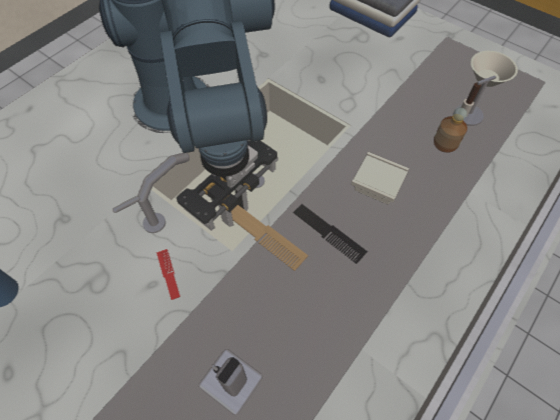

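Gripped, with a gap of 29 mm. The comb is level in the view, spanning (232,210) to (303,262). Now I carry it over the rest and check pitch and alignment before lowering.

Run:
```python
from workcell import *
from h import *
t=np.radians(10.4);r=np.array([.612,.0705]);p=r-.072*np.array([np.cos(t),np.sin(t)])
g=get_image("scene");c=big(wood(g["pixels"]),(270,240));print(rect(ray(g,c,.193)))
reach([*p,.27],down(-np.pi/2+t))
move_linear([*p,.20],max_speed=.1)
o=observe();print(o["tcp_pos"],o["finger_gap"],o["time"])
for n in("top","scene"):
    g=get_image(n);c=big(wood(g["pixels"]),{"top":(171,166),"scene":(381,177)}[n]);print(n,rect(ray(g,c,.121)),cv2.boundingRect(c))
    cv2.imwrite(f"pics/{n}4.png",g["pixels"])
cv2.imwrite("pics/c4.png",cv2.resize(g["pixels"][80:260,260:500],None,fx=3,fy=3))
```

```text
(array([ 0.5449101 , -0.23546112]), [36.59059143066406, 166.38218688964844], np.float32(3.1088862))
[0.54162674 0.05737521 0.20061185] 0.028703983961186928 20.6333
top (array([0.67605151, 0.28133203]), [51.00215530395508, 57.304344177246094], np.float32(2.6499264)) (45, 118, 30, 29)
scene (array([0.62916333, 0.07455772]), [36.58541488647461, 144.52024841308594], np.float32(0.18852262)) (357, 156, 65, 37)
```

View pics/c4.png

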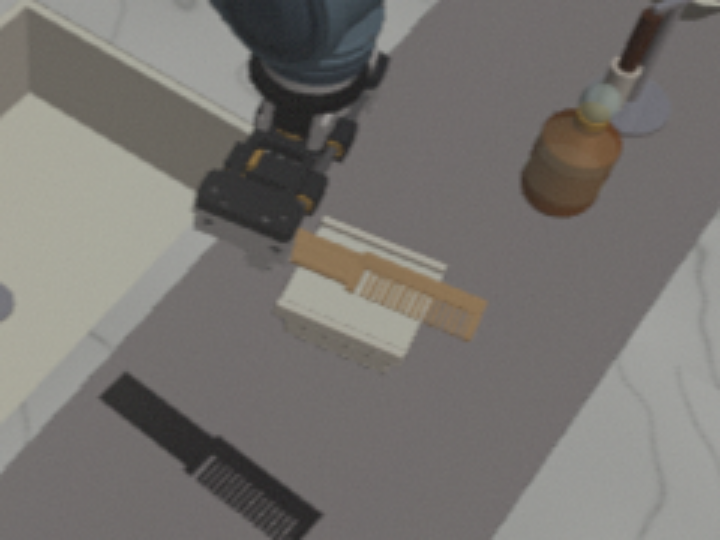

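The comb is parallel to the rims, with its far end at about (.700,.088) where I expected it, so it is level. The apparent offset to the left is parallax. Next I lower it.

Run:
```python
from workcell import *
from h import *
p=np.array(observe()["tcp_pos"])[:2]
move_linear([*p,.186],max_speed=.05)
h=move_linear([*p,.1790],max_speed=.01,stop_force=2.5);wait(.2)
o=observe();print(h,o["tcp_pos"],o["wrist_force"],o["moment"],o["grip_force"])
gripper_to(.055);wait(.2)
move_linear([*p,.30],max_speed=.12)
q=np.array(observe()["joint_pos"]);q[0]-=.75;movej(q);wait(.2)
for n in("top","scene"):
    g=get_image(n);c=big(wood(g["pixels"]),{"top":(171,166),"scene":(381,177)}[n]);print(n,rect(ray(g,c,.103)),cv2.boundingRect(c))
    k=big(g["pixels"].max(2)<60,{"top":(258,178),"scene":(330,233)}[n]);print("black",rect(ray(g,k,.063)))
    cv2.imwrite(f"pics/{n}5.png",g["pixels"])
print(observe()["time"])
cv2.imwrite("pics/c5.png",cv2.resize(g["pixels"][80:260,260:500],None,fx=3,fy=3))
```

```text
True [0.54166414 0.05743477 0.17930314] [ 0.35109763 -0.02309006  3.23062512] [ 0.10201227 -0.22830102 -0.01434686] 29.99998927116394
top (array([0.60970532, 0.06949611]), [34.55741882324219, 177.4665069580078], np.float32(0.17259593)) (157, 123, 30, 90)
black (array([ 0.59557971, -0.09485882]), [34.90303039550781, 178.5609130859375], np.float32(3.077743))
scene (array([0.61294501, 0.07035033]), [36.814697265625, 177.3628387451172], np.float32(0.18066166)) (340, 157, 79, 41)
black (array([ 0.59967078, -0.09401695]), [35.90685272216797, 176.3341827392578], np.float32(3.074666))
25.7417
```

View pics/c5.png

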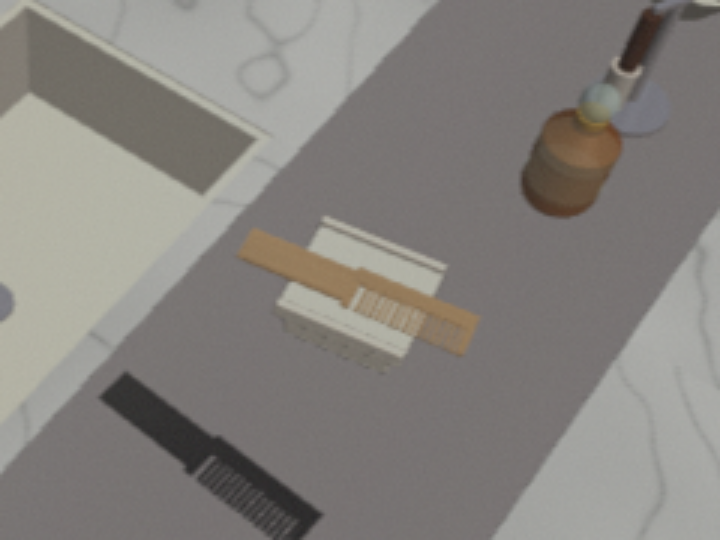

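The comb lies flat and centred on the rest, spanning (340,162) to (419,190) in full-image pixels. The black comb hasn't moved, and the arm is clear.

```bash
python3 -c "
from workcell import *
print(sign_off())"
```

```text
the job is handed in; nothing more can be done
None
```

The wooden comb lies flat and centred on the white rest, set down under light contact and released; the black comb has not moved, and the job was handed in at about 26 s, with the sign-off call returning no verdict.

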